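# Fetch the rear sample jar and present its label to the reader

### The arm

A 6-joint arm with a two-finger parallel gripper is mounted at the origin on a cart in front of the work surface, level with it; the furniture and walls round the work are solid. World frame = base frame: x ahead of the robot, y to its left, z up, the work surface at z = 0. Lengths are in m, angles in degrees, forces in N, time in s.
With the tool pointing down it reaches from about 0.425 to 0.925 m from the base axis. Payload 12.5 kg.
Tool frame: the origin (TCP) lies at the very end of the fingers, on their centre line; the grasp point (between the pads) lies 19 mm behind it; z points along the fingers, y is the line along which they close (so a half turn about z gives the same grasp; the last joint's range is limited). The gripper opens to 85 mm and grips with 20 to 120 N. Pads are 22 mm wide; open, the fingers measure 114 mm over their backs; the gripper's body (76 mm by 85 mm) begins 54 mm behind the grasp point. The pads swing forward as they close: fully open they stand 13 mm farther back than shut.
Start: joints at [-76.18, 28.126, 89.318, -0, 62.55, -6.05], TCP at [0.212, -0.588, 0.231] pointing down, gripper open.
Joint ranges: [-177.58, 177.58], [-47.91, 125.51], [2.72, 160], [-65.01, 245.01], [3.68, 167.84], [-153.87, 153.87]. Speed limits (degrees/s): [127.2, 127.2, 159.86, 180, 180, 180].

### API

Orientations are given as [roll, pitch, yaw] about the fixed x, y, z axes, in that order (R = Rz(yaw) Ry(pitch) Rx(roll)).
In Python, from workcell import bot gives the robot as it stands. The module is installed in compiled form; this text tells all that it offers.
- The arm moves only by the tool jog_arm, never from a script. Its argument "moves" is a list that holds one entry, the list of rows, each a list of 7 numbers: the closure, from 0 (fully open) to 1 (shut), then the shift along the tool's x, y, z in units of 25 mm (1.0 is 25 mm), then the turn, a rotation vector about the tool's x, y, z in units of 5 degrees (1.0 is 5 degrees). A call has 1 to 20 rows; each row is the pose to reach, as a shift and turn from the pose commanded when the call began, along the tool's axes at that moment; what a row does not reach only later rows make up. A row lasts 1/10 s, in which the tool goes at most 50 mm and 8.59 degrees, less where a joint would pass 70% of its speed; a pose out of reach is approached as far as the arm can. A call with a gripper value outside its range is refused whole. The fingers move at their own pace and stop on an object; "squeeze" is the grip in N (left out, the last holds). Time passes only in rows, so rows that repeat a pose let the fingers close. It gives the time, the measured TCP pose, the force, the opening and the grip force at its end, in the units of the state.
- bot.observe(): the state, without advancing time (a new reading comes with each control period).
- bot.grab_frame(name): name is "scene" or "top"; returns the picture (480x640x3 uint8, blue, green, red); there is no depth.
- bot.camera_params(name): a dict with "camera_matrix" (3x3 intrinsics, pixels), "distortion" ([k1, k2, p1, p2, k3] as OpenCV has them; the pictures are not rectified), "R" (3x3) and "t" (3): a world point X has camera coordinates R X + t. Camera axes: x right, y down, z forward; pixel columns grow to the right and rows downward; lengths in m; the calibration is good to about 2 mm. A picture is of the moment at which its call begins. camera_params takes no time and is no camera call.
- bot.hand_in(): hands the job in; it is judged then, once.
The state is a dict: "time": time; "joint_positions": joint angles; "qd": joint speeds; "effort": joint torques, N m; "position": TCP position; "eef_rot": TCP orientation; "contact_force": force on the tool from outside, world axes, zero at the start; "wrist_torque": the same for the moment, N m; "width": finger opening in m; "finger_force": force on a finger pad.
Only numpy, scipy, OpenCV 4.12 (cv2) and the standard library are available. Lean on these libraries where they do the work, as an engineer would, in place of code of your own. Each camera call takes 0.05 s, during which the arm holds its last target. There are 200 camera calls.

### The job

The sample jar to be checked is the rear one of the two amber jars in the rack's left lane (left as seen from its open front). Lift the front jar out and stand it aside on the open bench, then lift the rear jar out between the tall panels and stand it on the open bench as well, so that you can let go and take it afresh across its label; then stand it on the reader's base with the label facing the window, pushed home against both white cheeks, and put the front jar back in the same lane, in the rear place close to the back lip. The jars are glass: keep them upright, set them down rather than dropping them, and leave the third jar, the flask, the beaker and the small dish where they are.

Things in the scene. Friction and masses are not known exactly. Their poses are not given: they have to be found in the camera images.
- rack: Fixed two-lane jar rack of sheet aluminium, 145 long (x), 152 wide (y), turned up to 0.3 rad; rack and reader may change sides. Origin: on the bench under its centre; +x to its back, -x to its open front, +y to its left lane. Lanes at y +37 and -37 mm, 70 mm wide. Walls 37 mm high in front (x -68 to +3), 100 mm at the rear (x +3 to +75). Floor 3 mm thick; back lip 24 mm high, front face at x +69.
- rack_rear_place (a point): Point on the left lane's floor (3 mm above the bench) where the rear jar's axis stands: rack x +34, y +37 mm; a jar there clears the back lip by 4 mm. Axes as the rack's. A jar between the tall panels can be gripped only with one finger in front and one behind (over the lip); the front jar, while the rear one is there, only from its two sides over the low walls.
- jar_front: Round amber glass jar with white cap, 105 mm tall, 0.18 to 0.34 kg; starts in the front of the left lane, 65 mm in front of the rear place. Body 62 mm diameter up to 66 mm high; cap 56 mm diameter from 76 to 104 mm high, where it is gripped from above. The cap does not turn. Origin: centre of its underside, z up. Its own label points anywhere and does not matter.
- jar_rear: The jar to be checked, same shape, size and mass range as jar_front; starts in the rear place of the left lane, behind it. Origin: centre of its underside, z up; +x points through the middle of its paper label with black bars (spans 72 degrees, 16 to 58 mm high). At the start the label faces the rack's open front within 0.55 rad.
- jar_rear_label (a point): Middle of the label on the wall of jar_rear, 31 mm from its axis along its +x, 37 mm above its underside.
- jar_other: A third such jar, in the rear place of the right lane (rack frame x +34, y -37 mm). To be left alone.
- reader: Fixed label reader, turned up to 0.35 rad. Origin: on the bench under its base plate (x -85 to +75, 120 wide, 6 mm thick); -x is its open front, +x points to the grey head, 74 wide, 115 mm high, whose dark window faces -x at x = +5 mm. Before it two white cheeks, 50 mm high, form a V open to -x. The head stands 4 mm from a seated jar: no finger fits between; hold the jar by its sides (y).
- reader_seat (a point): Point on top of the base plate (6 mm above the bench) where the axis of a jar stands when, pushed along +x, it touches both cheeks: reader x -30, y 0. Axes as the reader's. The bench between rack and reader is free up to 0.65 m from the robot.
- flask_1: Small round flask with a stopper, 55 mm wide, 71 mm high, behind the open middle of the bench. Origin under its centre. To be left alone.
- stir_beaker: Beaker, 82 mm wide, 97 mm high, far to the left. Origin under its centre. To be left alone.
- small_dish: Small grey dish, 49 mm wide, 21 mm high, to the right of the work. Origin under its centre. To be left alone.

How it is judged (in metres and radians):
On the way, in this order (a step that is already met when the one before it is completed fails the run):
1. the front jar stands upright on the bench itself, let go, clear of the rack (angle between jar_front's own z axis and vertical below 0.15 rad and contact force between the fingers and jar_front below 0.2 N and linear speed of jar_front below 0.03 m/s and height (world z) of jar_front below 0.004 m and horizontal distance between jar_front and rack above 0.1 m), for 0.2 s.
2. the rear jar stands upright on the bench itself, let go, clear of the rack (angle between jar_rear's own z axis and vertical below 0.15 rad and contact force between the fingers and jar_rear below 0.2 N and linear speed of jar_rear below 0.03 m/s and height (world z) of jar_rear below 0.004 m and horizontal distance between jar_rear and rack above 0.1 m), for 0.2 s.
At the end, for the whole second after the job is handed in: jar_rear upright on the reader base, axis within 5 mm of the seat, label middle within 11 mm of the window centre line and facing it; jar_front upright in the left lane, axis at most 12 mm in front of the rear place and 8 mm off the lane centre line; both at rest and let go (angle between each of jar_rear, jar_front's own z axis and vertical below 0.15 rad and contact force between the fingers and jar_rear below 0.2 N and linear speed of each of jar_rear, jar_front below 0.03 m/s and horizontal distance between jar_rear and reader_seat below 0.005 m and height (world z) of jar_rear below 0.01 m and y of jar_rear_label in the frame of reader between -0.011 and 0.011 m and x of jar_rear_label in the frame of reader above -0.01 m and contact force between the fingers and jar_front below 0.2 N and x of jar_front in the frame of rack_rear_place between -0.012 and 0.01 m and height (world z) of jar_front below 0.007 m and y of jar_front in the frame of rack_rear_place between -0.008 and 0.008 m); the robot touches nothing.
It fails at once if a jar is tipped by more than 40 degrees (angle between any of jar_front, jar_rear's own z axis and vertical above 0.7 rad).
It fails at once if a jar is dropped or thrown (it moves faster than 0.5 m/s, a fall of about 13 mm, with no finger on it) ((contact force between the fingers and jar_front below 0.05 N and linear speed of jar_front above 0.5 m/s) or (contact force between the fingers and jar_rear below 0.05 N and linear speed of jar_rear above 0.5 m/s)).
It fails at once if the third jar is moved by more than 15 mm, or the flask, beaker or small dish by more than 30 mm (distance of jar_other from where it was at the start of the episode above 0.015 m or distance of any of flask_1, stir_beaker, small_dish from where it was at the start of the episode above 0.03 m).
It also fails if it takes over 72 s, if anything falls off the work surface, if the arm or the gripper's body presses on something with over 40 N, if the wrist force passes 120 N, or if a joint passes its speed limit or range.

## Working session

There is one attempt and no reset: what is moved stays moved. The work goes in short steps, Python scripts to look and compute and a tool call to move; the robot and the scene stay as the last step left them, time stands still between calls to the robot, and variables do not carry over. Pictures are saved under pics/ and viewed, at most 10 in all, crops included, and the job is handed in when it is done.

Besides the shell and the picture viewer there is one more tool, called after "Emit:" as name([rows], argument=value, ...), one row to a line, values as JSON. jog_arm: Moves the arm, as the interface text tells. Its arguments: {"type":"object","properties":{"moves":{"type":"array"},"squeeze":{"type":"number"}},"required":["moves"]}

```bash
mkdir -p pics; python3 - <<'E'
from workcell import bot
import cv2
print(bot.observe())
for n in("scene","top"):
    im=bot.grab_frame(n);cv2.imwrite(f"pics/{n}0.png",im)
    print(n,bot.camera_params(n))
E
```

```text
{'time': 0.0, 'joint_positions': array([-7.61803422e+01,  2.81658730e+01,  8.93504223e+01, -3.31416898e-05,
        6.25478370e+01, -6.04892493e+00]), 'qd': array([ 0.01462094, -0.10508074,  0.07139742,  0.06776111,  0.05880877,
        0.05536608]), 'effort': array([-1.50569595e-04, -6.18441510e+01, -2.61581808e+01, -1.19042520e-04,
        4.13056434e-03, -5.70125485e-05]), 'position': array([ 0.2123987 , -0.58756802,  0.23070724]), 'eef_rot': array([-1.79936222e+02, -6.72889380e-03,  1.98685943e+01]), 'contact_force': array([ 0.54966674, -0.15888044, -0.55188071]), 'wrist_torque': array([ 0.02272156, -0.02599916, -0.01860144]), 'finger_force': 0.0, 'width': 0.08522976495128867}
scene {'camera_matrix': array([[483.96656012,   0.        , 320.7664741 ],
       [  0.        , 483.96656012, 244.06283562],
       [  0.        ,   0.        ,   1.        ]]), 'distortion': array([-0.06838864,  0.        ,  0.        ,  0.        ,  0.        ]), 'R': array([[-0.53934729, -0.84177841, -0.02266315],
       [-0.42682922,  0.2964812 , -0.85435105],
       [ 0.72589346, -0.45111863, -0.51920195]]), 't': array([0.33300081, 0.28498851, 0.92833282])}
top {'camera_matrix': array([[521.58774435,   0.        , 314.35216825],
       [  0.        , 521.58774435, 237.98415198],
       [  0.        ,   0.        ,   1.        ]]), 'distortion': array([-0.09878549,  0.        ,  0.        ,  0.        ,  0.        ]), 'R': array([[-0.01341779, -0.9998427 ,  0.01159933],
       [-0.98578145,  0.01128412, -0.16765322],
       [ 0.16749596, -0.01368394, -0.98577779]]), 't': array([0.01823633, 0.55822101, 1.22356063])}
```

View pics/scene0.png

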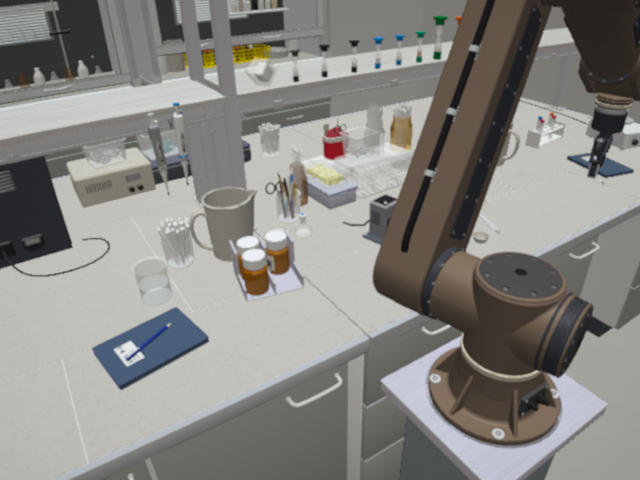

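View pics/top0.png

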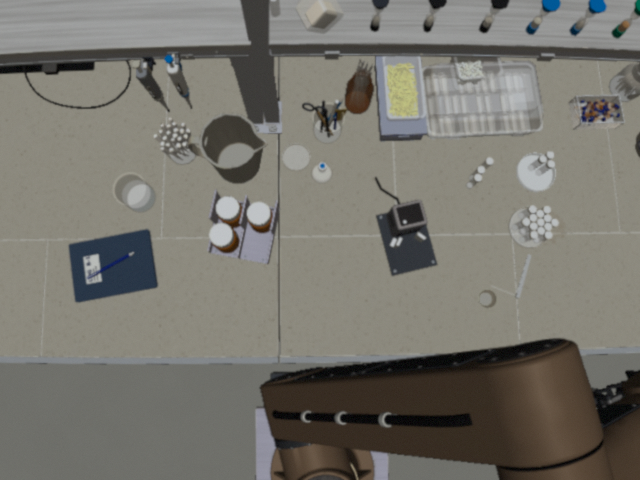

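The scene picture shows the rack with three amber jars (about 265,265) and the reader partly hidden by the arm at (380,218). The top picture shows caps at (228,208), (224,237) and (259,216), the reader at (408,235), the flask at (321,171) and the dish at (487,298). I'll enlarge the rack and reader next.

```bash
cat > h.py <<'E'
import numpy as np, cv2
from workcell import bot
def ray(n,uv):
    p=bot.camera_params(n); K,d,R,t=[np.array(p[k]) for k in("camera_matrix","distortion","R","t")]
    u=cv2.undistortPoints(np.array(uv,float).reshape(-1,1,2),K,d).reshape(-1,2)
    return -R.T@t,(np.c_[u,np.ones(len(u))])@R
def onz(n,uv,z):
    c,D=ray(n,uv); return (c+D*((z-c[2])/D[:,2:]))[:,:2]
def proj(n,X):
    p=bot.camera_params(n)
    return cv2.projectPoints(np.array(X,float).reshape(-1,3),cv2.Rodrigues(p["R"])[0],np.array(p["t"]),np.array(p["camera_matrix"]),np.array(p["distortion"]))[0].reshape(-1,2)
def crop(im,x,y,w,h,s): return cv2.resize(im[y:y+h,x:x+w],None,fx=s,fy=s,interpolation=cv2.INTER_CUBIC)
E
python3 - <<'E'
from h import *
im=cv2.imread("pics/top0.png")
cv2.imwrite("pics/c1.png",np.hstack([crop(im,200,180,90,100,4.4),crop(im,370,190,88,100,4.4)]))
hsv=cv2.cvtColor(im,cv2.COLOR_BGR2HSV)
m=((hsv[...,1]<25)&(hsv[...,2]>205)).astype(np.uint8)
m[:180]=0;m[280:]=0
n,l,s,c=cv2.connectedComponentsWithStats(m)
for i in range(1,n):
    if s[i,4]>15: print(s[i],c[i],onz("top",[c[i]],.104),onz("top",[c[i]],.05))
E
```

```text
(no output)
```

View pics/c1.png

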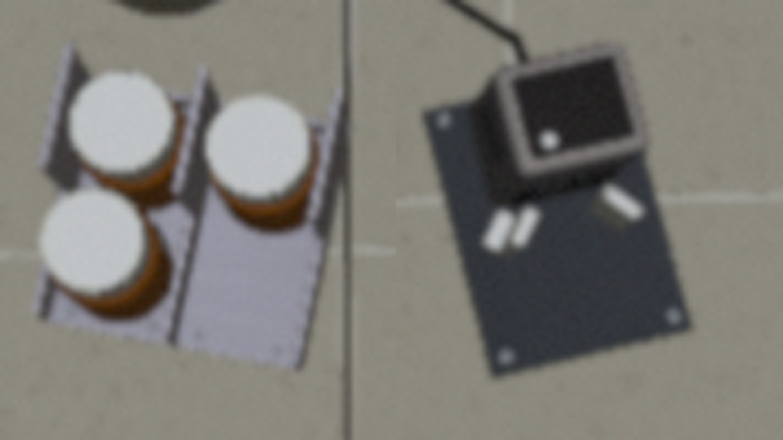

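The crop shows the rear cap at crop pixel (122,122), the front cap at (93,242) and the third cap at (259,148). The reader's base corners are at about (493,377), (690,327) and (425,110).

```bash
cat >> h.py <<'E'
def caps(im,box,n="top",z=.104,vmin=165):
    hsv=cv2.cvtColor(im,cv2.COLOR_BGR2HSV); m=((hsv[...,1]<30)&(hsv[...,2]>vmin)).astype(np.uint8)
    k=np.zeros_like(m);x,y,w,h=box;k[y:y+h,x:x+w]=1;m=cv2.morphologyEx(m*k,cv2.MORPH_OPEN,np.ones((7,7),np.uint8))
    out=[]
    for c in cv2.findContours(m,cv2.RETR_EXTERNAL,cv2.CHAIN_APPROX_NONE)[0]:
        if cv2.contourArea(c)>200:
            e=cv2.fitEllipse(cv2.convexHull(c)); out.append((np.round(e[0],1),np.round(e[1],1),onz(n,[e[0]],z)[0].round(4)))
    return out
E
python3 - <<'E'
from h import *
im=cv2.imread("pics/top0.png")
for c in caps(im,(200,180,100,100)): print(c)
hsv=cv2.cvtColor(im,cv2.COLOR_BGR2HSV)
for q in [(228,208),(240,234),(260,245),(205,240),(400,260)]: print(q,hsv[q[1],q[0]])
# reader corners at z=6mm
f=lambda x,y,z:onz("top",[(370+(x-396)/4.4,190+y/4.4)],z)[0]
A,B,C=f(493,377,.006),f(690,327,.006),f(425,110,.006)
print(A,B,C,np.linalg.norm(A-B),np.linalg.norm(A-C))
print(np.degrees(np.arctan2(*(C-A)[::-1])),np.degrees(np.arctan2(*(A-B)[::-1]))-90)
g=lambda x,y,z:onz("top",[(200+x/4.4,180+y/4.4)],z)[0]
P,Q=g(42,320,.003),g(300,370,.003)
print("rack front",P,Q,np.linalg.norm(P-Q),np.degrees(np.arctan2(*(P-Q)[::-1]))-90)
print(f(548,138,.115))
E
```

```text
(array([220.2, 234. ]), array([21.2, 22.8]), array([0.5607, 0.2313]))
(array([258.3, 212.3]), array([21.6, 22.6]), array([0.6113, 0.1428]))
(array([227.1, 206.9]), array([21.2, 22.2]), array([0.6253, 0.2164]))
(228, 208) [108   7 196]
(240, 234) [120  21 158]
(260, 245) [120  22 163]
(205, 240) [ 23  24 141]
(400, 260) [109  34  60]
[ 0.46770891 -0.18194115] [ 0.49465662 -0.29645635] [ 0.62283393 -0.14831494] 0.11764314305440107 0.15872772717446276
12.230693154736104 13.241921028978041
rack front [0.53130918 0.27465792] [0.5010005  0.12700763] 0.15072898516915093 -11.600159946434857
[ 0.58370016 -0.19828926]
```

```bash
cat >> h.py <<'E'
def to(*wps):
    "wps (x,y,z,yaw): print tool shift (25mm units) and z turn (5deg units) from the present pose"
    s=bot.observe();p=np.array(s["position"]);psi=s["eef_rot"][2];a=np.radians(psi)
    R=np.array([[np.cos(a),np.sin(a),0],[np.sin(a),-np.cos(a),0],[0,0,-1]])
    print("t",round(s["time"],2),p.round(4),np.round(s["eef_rot"],1),"w",round(s["width"],4),"F",np.round(s["contact_force"],1),"g",round(s["finger_force"],1))
    for w in wps:
        print(w,(R.T@(np.array(w[:3])-p)/.025).round(2),"turn",round(-(w[3]-psi)/5,2))
RK=(np.array([.5845,.187]),-11.7); RD=(np.array([.5637,-.2214]),12.7)
def fr(F,x,y):
    a=np.radians(F[1]);return F[0]+np.array([[np.cos(a),-np.sin(a)],[np.sin(a),np.cos(a)]])@[x,y]
E
python3 - <<'E'
from h import *
to((.45,-.35,.231,0),(.50,.10,.22,-11.7),(.561,.2305,.20,-11.7),(.561,.2305,.072,-11.7))
print(onz("top",[(321,171)],.06),fr(RK,34,37),fr(RD,-30,0))
E
```

```text
t 0.1 [ 0.2124 -0.5876  0.2308] [-179.9   -0.    19.9] w 0.0852 F [0.5 0.4 0.1] g 0.0
(0.45, -0.35, 0.231, 0) [ 1.217e+01 -5.710e+00 -1.000e-02] turn 3.97
(0.5, 0.1, 0.22, -11.7) [ 20.17 -21.96   0.43] turn 6.31
(0.561, 0.2305, 0.2, -11.7) [ 24.24 -26.04   1.23] turn 6.31
(0.561, 0.2305, 0.072, -11.7) [ 24.24 -26.04   6.35] turn 6.31
[[ 0.72376381 -0.00719449]] [41.38120549 29.52347595] [-28.70233632  -6.81678613]
```

Emit:
jog_arm([
  [[0,12.2,-5.7,0,0,0,4],[0,12.2,-5.7,0,0,0,4],[0,12.2,-5.7,0,0,0,4],[0,12.2,-5.7,0,0,0,4],[0,12.2,-5.7,0,0,0,4],[0,12.2,-5.7,0,0,0,4],[0,20.2,-22,0.4,0,0,6.3],[0,20.2,-22,0.4,0,0,6.3],[0,20.2,-22,0.4,0,0,6.3],[0,20.2,-22,0.4,0,0,6.3],[0,20.2,-22,0.4,0,0,6.3],[0,20.2,-22,0.4,0,0,6.3],[0,20.2,-22,0.4,0,0,6.3],[0,24.2,-26,1.2,0,0,6.3],[0,24.2,-26,1.2,0,0,6.3],[0,24.2,-26,1.2,0,0,6.3],[0,24.2,-26,1.2,0,0,6.3],[0,24.2,-26,1.2,0,0,6.3],[0,24.2,-26,1.2,0,0,6.3],[0,24.2,-26,1.2,0,0,6.3]],
], squeeze=50)

```text
time: 2.1
position: [0.5606, 0.232, 0.2002]
eef_rot: [180.0, 0.0, -11.4]
contact_force: [-0.9, -1.1, -0.1]
width: 0.0854
finger_force: 0.0
```

```bash
python3 - <<'E'
from h import *
to((.561,.2305,.20,-11.7),(.561,.2305,.072,-11.7))
E
```

```text
t 2.1 [0.5606 0.232  0.2002] [180.    0.  -11.4] w 0.0854 F [-0.9 -1.1 -0.1] g 0.0
(0.561, 0.2305, 0.2, -11.7) [0.03 0.05 0.01] turn 0.05
(0.561, 0.2305, 0.072, -11.7) [0.03 0.05 5.13] turn 0.05
```

Emit:
jog_arm([
  [[0,0,0,1.5,0,0,0],[0,0,0,3,0,0,0],[0,0,0,4.2,0,0,0],[0,0,0,5,0,0,0],[0,0,0,5.1,0,0,0],[0.6,0,0,5.1,0,0,0],[0.6,0,0,5.1,0,0,0],[0.6,0,0,5.1,0,0,0],[0.6,0,0,5.1,0,0,0],[0.6,0,0,5.1,0,0,0],[0.6,0,0,5.1,0,0,0],[0.6,0,0,5.1,0,0,0]],
])

```text
time: 3.3
position: [0.5612, 0.2291, 0.0754]
eef_rot: [-180.0, -0.1, -11.6]
contact_force: [-1.1, -1.6, 8.2]
width: 0.0545
finger_force: 53.3
```

Emit:
jog_arm([
  [[0.6,0,0,-0.5,0,0,0],[0.6,0,0,-1.5,0,0,0],[0.6,0,0,-2.8,0,0,0],[0.6,0,0,-4,0,0,0],[0.6,0,0.3,-4.6,0,0,0],[0.6,0.2,1.2,-4.6,0,0,0],[0.6,0.5,2.7,-4.6,0,0,0],[0.6,0.8,4.4,-4.6,0,0,0],[0.6,1,6.1,-4.6,0,0,0],[0.6,1.3,7.8,-4.6,0,0,0],[0.6,1.5,9.4,-4.6,0,0,0],[0.6,1.7,10.6,-4.6,0,0,0],[0.6,1.9,11.2,-4.4,0,0,0],[0.6,1.9,11.4,-3.4,0,0,0],[0.6,1.9,11.4,-2.2,0,0,0],[0.6,1.9,11.4,-1.2,0,0,0],[0.6,1.9,11.4,-0.6,0,0,0],[0.6,1.9,11.4,-0.3,0,0,0],[0.6,1.9,11.4,-0.3,0,0,0]],
])

```text
time: 5.2
position: [0.5492, -0.0593, 0.0804]
eef_rot: [180.0, 0.1, -11.6]
contact_force: [0.7, -0.7, -2.1]
width: 0.0547
finger_force: 54.1
```

```bash
python3 - <<'E'
from h import *
to()
im=bot.grab_frame("scene");cv2.imwrite("pics/s1.png",crop(im,220,170,180,150,4.4))
E
```

```text
t 5.2 [ 0.5492 -0.0593  0.0804] [ 1.80e+02  1.00e-01 -1.16e+01] w 0.0547 F [ 0.7 -0.7 -2.1] g 54.1
```

View pics/s1.png

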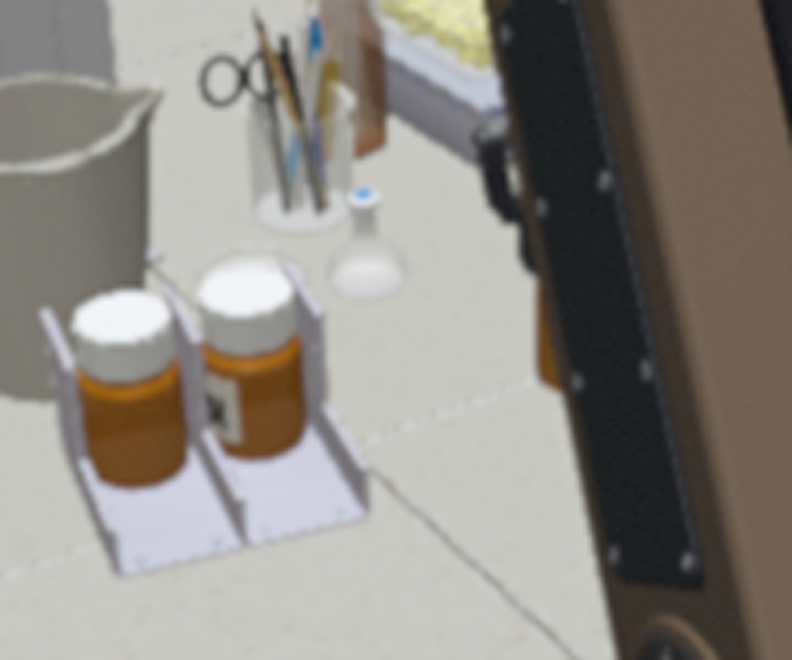

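The scene crop shows two jars left in the rack. The rear jar is at (130,390) with no label visible from here, and the right jar's label is at (222,410). The held jar is just left of the arm at (545,330). Now I'll set it down.

Emit:
jog_arm([
  [[0.6,0,0,0.15,0,0,0],[0.6,0,0,0.25,0,0,0],[0.6,0,0,0.3,0,0,0],[0.6,0,0,0.33,0,0,0],[0.6,0,0,0.33,0,0,0]],
])

```text
time: 5.75
position: [0.5496, -0.0596, 0.0731]
eef_rot: [180.0, -0.0, -11.6]
contact_force: [-0.1, 0.8, -2.8]
width: 0.0551
finger_force: 54.1
```

Emit:
jog_arm([
  [[0.6,0,0,0.06,0,0,0],[0.6,0,0,0.12,0,0,0],[0.6,0,0,0.12,0,0,0]],
])

```text
time: 6.05
position: [0.55, -0.0596, 0.0723]
eef_rot: [180.0, -0.1, -11.6]
contact_force: [-6.6, 2.0, 26.5]
width: 0.0548
finger_force: 57.1
```

Emit:
jog_arm([
  [[0.6,0,0,-0.05,0,0,0],[0.6,0,0,-0.05,0,0,0],[0,0,0,-0.05,0,0,0],[0,0,0,-0.05,0,0,0],[0,0,0,-0.05,0,0,0],[0,0,0,-0.05,0,0,0],[0,0,0,-0.05,0,0,0],[0,0,0,-1,0,0,0],[0,0,0,-2.5,0,0,0],[0,0,0,-4.4,0,0,0],[0,0,0,-6,0,0,0],[0,0,0,-6,0,0,0]],
])

```text
time: 7.25
position: [0.5513, -0.0599, 0.2251]
eef_rot: [180.0, -0.5, -11.6]
contact_force: [0.6, 0.6, -0.8]
width: 0.0854
finger_force: 0.0
```

```bash
python3 - <<'E'
from h import *
im=bot.grab_frame("top");cv2.imwrite("pics/t2.png",im)
sc=bot.grab_frame("scene")
for c in caps(im,(190,170,190,110)): print(c)
print(proj("scene",[(.6255,.2165,.04)]),proj("top",[(.6255,.2165,.04)]))
cv2.imwrite("pics/c2.png",np.hstack([crop(sc,230,225,70,80,5.5),crop(im,205,185,70,80,5.5)]))
p=np.append(fr(RK,.034,.037),[.20,78.3]); print(p)
to(tuple(p),(p[0],p[1],.20,78.3))
E
```

```text
(array([256. , 244.7]), array([28.5, 33.9]), array([0.5345, 0.1476]))
(array([227.3, 239.6]), array([26.2, 33.2]), array([0.5473, 0.2146]))
(array([258.2, 212.3]), array([22.5, 23.1]), array([0.6112, 0.1429]))
(array([227.1, 206.9]), array([21.7, 22.8]), array([0.6253, 0.2164]))
[[249.08274547 262.42066597]] [[230.96424498 212.64383765]]
[ 0.62529671  0.21633648  0.2        78.3       ]
t 7.35 [ 0.5495 -0.0596  0.2204] [ 1.80e+02 -1.00e-01 -1.16e+01] w 0.0856 F [-0.6 -0.9  0.2] g 0.0
(np.float64(0.625296705489331), np.float64(0.2163364759508839), np.float64(0.2), np.float64(78.3)) [  0.74 -11.42   0.82] turn -17.99
(np.float64(0.625296705489331), np.float64(0.2163364759508839), 0.2, 78.3) [  0.74 -11.42   0.82] turn -17.99
```

View pics/c2.png

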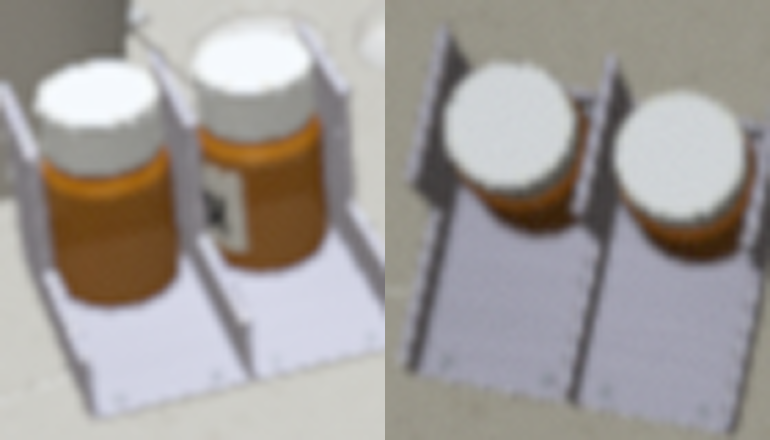

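No label shows on the rear jar from either camera (scene half at 115,230; top half at 515,150), so it must face backwards; I'll look again on the bench. First I'll check clearance to the big pitcher.

```bash
python3 - <<'E'
from h import *
# pitcher base near edge (scene) and rim (top) at several heights
print("base near",onz("scene",[(228,257)],0))
for z in(.12,.16,.2): print(z,"scene rim near",onz("scene",[(228,208)],z),"top rim near/ctr",onz("top",[(235,170),(235,143)],z))
E
```

```text
base near [[0.74256151 0.23101391]]
0.12 scene rim near [[0.79833576 0.19126418]] top rim near/ctr [[0.71027736 0.19671512]
 [0.7771418  0.19783493]]
0.16 scene rim near [[0.72192955 0.21888766]] top rim near/ctr [[0.69791011 0.19101668]
 [0.76250706 0.19209852]]
0.2 scene rim near [[0.64552335 0.24651114]] top rim near/ctr [[0.68554285 0.18531825]
 [0.74787232 0.18636211]]
```

Emit:
jog_arm([
  [[0,0,-1,0,0,0,-1.7],[0,0.2,-3,0,0,0,-3.4],[0,0.3,-5,0.2,0,0,-5.1],[0,0.4,-7,0.4,0,0,-6.8],[0,0.5,-9,0.6,0,0,-8.5],[0,0.7,-10.5,0.8,0,0,-10.2],[0,0.7,-11.4,0.8,0,0,-11.9],[0,0.7,-11.4,0.8,0,0,-13.6],[0,0.7,-11.4,0.8,0,0,-15.3],[0,0.7,-11.4,0.8,0,0,-17],[0,0.7,-11.4,0.8,0,0,-18],[0,0.7,-11.4,0.8,0,0,-18],[0,0.7,-11.4,0.8,0,0,-18],[0,0.7,-11.4,0.8,0,0,-18],[0,0.7,-11.4,0.8,0,0,-18]],
])

```text
time: 8.85
position: [0.6241, 0.216, 0.1997]
eef_rot: [-180.0, 0.0, 78.3]
contact_force: [-0.7, 0.6, -0.3]
width: 0.0854
finger_force: 0.0
```

```bash
python3 - <<'E'
from h import *
to((.6255,.2165,.075,78.3))
E
```

```text
t 8.85 [0.6241 0.216  0.1997] [-180.     0.    78.3] w 0.0854 F [-0.7  0.6 -0.3] g 0.0
(0.6255, 0.2165, 0.075, 78.3) [0.03 0.05 4.99] turn -0.0
```

Emit:
jog_arm([
  [[0,0,0.05,1.5,0,0,0],[0,0,0.05,3,0,0,0],[0,0,0.05,4.2,0,0,0],[0,0,0.05,4.8,0,0,0],[0,0,0.05,4.95,0,0,0],[0.6,0,0.05,4.95,0,0,0],[0.6,0,0.05,4.95,0,0,0],[0.6,0,0.05,4.95,0,0,0],[0.6,0,0.05,4.95,0,0,0],[0.6,0,0.05,4.95,0,0,0],[0.6,0,0.05,4.95,0,0,0],[0.6,0,0.05,4.95,0,0,0]],
])

```text
time: 10.05
position: [0.626, 0.216, 0.078]
eef_rot: [179.9, -0.1, 78.4]
contact_force: [-2.2, -0.9, 6.8]
width: 0.0549
finger_force: 52.4
```

```bash
python3 - <<'E'
from h import *
to((.6255,.2165,.2,78.3),(.48,.05,.2,78.3),(.48,.05,.08,218))
E
```

```text
t 10.05 [0.626 0.216 0.078] [ 1.799e+02 -1.000e-01  7.840e+01] w 0.0549 F [-2.2 -0.9  6.8] g 52.4
(0.6255, 0.2165, 0.2, 78.3) [ 0.02 -0.03 -4.88] turn 0.01
(0.48, 0.05, 0.2, 78.3) [-7.68 -4.38 -4.88] turn 0.01
(0.48, 0.05, 0.08, 218) [-7.68 -4.38 -0.08] turn -27.93
```

Emit:
jog_arm([
  [[0.6,0,0,-0.4,0,0,0],[0.6,0,0,-1.2,0,0,0],[0.6,0,0,-2.2,0,0,0],[0.6,0,0,-3.4,0,0,0],[0.6,0,0,-4.4,0,0,0],[0.6,0,0,-4.9,0,0,0],[0.6,-0.5,-0.3,-5,0,0,-1],[0.6,-1.5,-0.9,-5,0,0,-2.5],[0.6,-2.7,-1.5,-5,0,0,-4],[0.6,-3.9,-2.2,-5,0,0,-5.5],[0.6,-5.1,-2.9,-5,0,0,-7],[0.6,-6.3,-3.6,-5,0,0,-8.5],[0.6,-7.3,-4.1,-4.8,0,0,-10],[0.6,-7.7,-4.4,-4.5,0,0,-11.5],[0.6,-7.7,-4.4,-4,0,0,-13],[0.6,-7.7,-4.4,-3.4,0,0,-14.5],[0.6,-7.7,-4.4,-2.8,0,0,-16],[0.6,-7.7,-4.4,-2.2,0,0,-17.5],[0.6,-7.7,-4.4,-1.8,0,0,-19],[0.6,-7.7,-4.4,-1.8,0,0,-20]],
])

```text
time: 12.05
position: [0.4781, 0.0494, 0.12]
eef_rot: [-180.0, -0.1, 178.7]
contact_force: [-0.2, -0.3, -3.2]
width: 0.0544
finger_force: 53.8
```

```bash
python3 - <<'E'
from h import *
to((.48,.05,.08,178),(.48,.05,.08,218))
sc=bot.grab_frame("scene");im=bot.grab_frame("top")
print(proj("scene",[(.48,.05,.08)]),proj("top",[(.48,.05,.08)]))
u,v=proj("scene",[(.48,.05,.08)])[0].astype(int);a,b=proj("top",[(.48,.05,.08)])[0].astype(int)
cv2.imwrite("pics/c3.png",np.hstack([crop(sc,u-40,v-45,80,90,4.9),crop(im,a-40,b-45,80,90,4.9)]))
E
```

```text
t 12.05 [0.4781 0.0494 0.12  ] [-1.800e+02 -1.000e-01  1.787e+02] w 0.0544 F [-0.2 -0.3 -3.2] g 53.8
(0.48, 0.05, 0.08, 178) [-0.07  0.03  1.6 ] turn 0.13
(0.48, 0.05, 0.08, 218) [-0.07  0.03  1.6 ] turn -7.87
[[332.82298331 254.67247597]] [[298.48309808 268.72636155]]
```

View pics/c3.png

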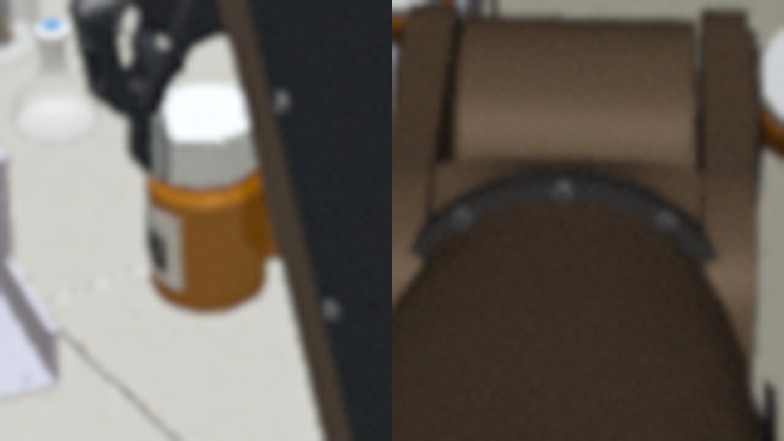

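The scene half shows the held jar at (207,240) with its barred label at its left edge (x 150–183), so the label now points to about 85° world and faced the rack's back at the start. I'll turn it another 40° towards the camera and set it down.

Emit:
jog_arm([
  [[0.6,0,0,0.2,0,0,-1.5],[0.6,0,0,0.5,0,0,-3],[0.6,0,0,0.8,0,0,-4.5],[0.6,0,0,1.1,0,0,-6],[0.6,0,0,1.35,0,0,-7.5],[0.6,0,0,1.5,0,0,-8],[0.6,0,0,1.6,0,0,-8],[0.6,0,0,1.68,0,0,-8],[0.6,0,0,1.72,0,0,-8],[0.6,0,0,1.75,0,0,-8],[0.6,0,0,1.75,0,0,-8]],
])

```text
time: 13.25
position: [0.4789, 0.0494, 0.0776]
eef_rot: [-180.0, 0.0, -141.7]
contact_force: [1.1, 0.2, -2.3]
width: 0.0548
finger_force: 53.8
```

Emit:
jog_arm([
  [[0.6,0,0,0.06,0,0,0],[0.6,0,0,0.12,0,0,0],[0.6,0,0,0.16,0,0,0],[0.6,0,0,0.16,0,0,0]],
])

```text
time: 13.65
position: [0.4795, 0.0495, 0.0749]
eef_rot: [-179.9, 0.1, -141.7]
contact_force: [-1.0, 0.7, 18.7]
width: 0.0545
finger_force: 55.1
```

Emit:
jog_arm([
  [[0.6,0,0,-0.05,0,0,0],[0.6,0,0,-0.05,0,0,0],[0,0,0,-0.05,0,0,0],[0,0,0,-0.05,0,0,0],[0,0,0,-0.05,0,0,0],[0,0,0,-0.05,0,0,0],[0,0,0,-0.05,0,0,0],[0,0,0,-1,0,0,0],[0,0,0,-2.5,0,0,0],[0,0,0,-4.4,0,0,0],[0,0,0,-6,0,0,1.6],[0,0,0,-6,0,0,3.2],[0,0,0,-6,0,0,4.8],[0,0,0,-6,0,0,6.4],[0,0,0,-6,0,0,8],[0,0,0,-6,0,0,9.6],[0,0,0,-6,0,0,11.2],[0,0,0,-6,0,0,12.8],[0,0,0,-6,0,0,14.4],[0,0,0,-6,0,0,16]],
])

```text
time: 15.65
position: [0.4787, 0.0494, 0.2235]
eef_rot: [-180.0, -0.0, 138.0]
contact_force: [-0.2, 0.2, 0.4]
width: 0.0852
finger_force: 0.0
```

```bash
python3 - <<'E'
from h import *
to((.48,.05,.2,125))
sc=bot.grab_frame("scene")
u,v=proj("scene",[(.479,.0495,.05)])[0].astype(int); print(u,v)
cv2.imwrite("pics/c4.png",crop(sc,u-40,v-40,80,70,8)); cv2.imwrite("pics/sc4.png",sc)
print(proj("scene",[(.479,.0495,.0),(.479,.0495,.104),(.479,.0495,.037)]))
E
```

```text
t 15.65 [0.4787 0.0494 0.2235] [-180.   -0.  138.] w 0.0852 F [-0.2  0.2  0.4] g 0.0
(0.48, 0.05, 0.2, 125) [-0.02  0.05  0.94] turn 2.61
333 264
[[333.49417678 280.80162127]
 [333.12152589 246.62861385]
 [333.36634179 268.99148799]]
```

View pics/c4.png

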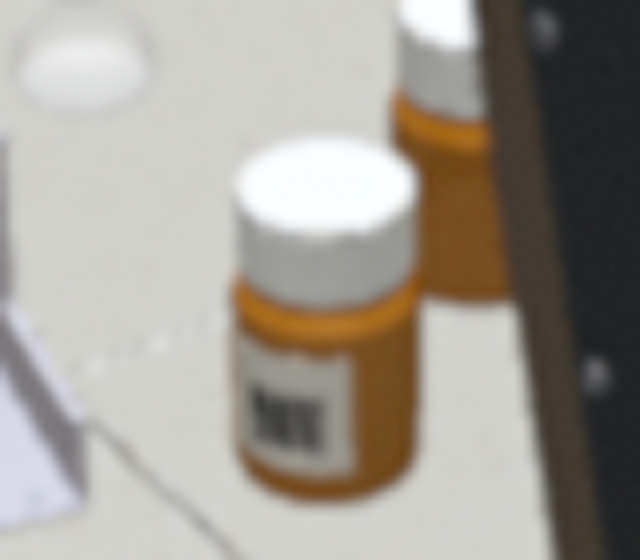

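The standing jar is at x 235–418 in the crop, with its label at 240–356 and its bars at 252–322. The label's middle is about 22° left of the view line, so it points to about 124° world. I'll take the jar at that yaw.

Emit:
jog_arm([
  [[0,0,0,1,0,0,1.4],[0,0,0,2.2,0,0,2.8],[0,0,0,3.8,0,0,2.8],[0,0,0,5.2,0,0,2.8],[0,0,0,5.75,0,0,2.8],[0,0,0,5.9,0,0,2.8],[0,0,0,5.9,0,0,2.8],[0.6,0,0,5.9,0,0,2.8],[0.6,0,0,5.9,0,0,2.8],[0.6,0,0,5.9,0,0,2.8],[0.6,0,0,5.9,0,0,2.8],[0.6,0,0,5.9,0,0,2.8],[0.6,0,0,5.9,0,0,2.8]],
])

```text
time: 17.0
position: [0.4796, 0.0494, 0.0772]
eef_rot: [179.9, 0.1, 124.4]
contact_force: [0.3, 0.4, 6.7]
width: 0.0546
finger_force: 51.3
```

```bash
python3 - <<'E'
from h import *
s=fr(RD,-.055,0); print(s, fr(RD,-.03,0))
to((.479,.05,.2,124),(s[0],s[1],.2,12.7),(s[0],s[1],.088,12.7))
E
```

```text
[ 0.5100456  -0.23349154] [ 0.53443396 -0.22799539]
t 17.0 [0.4796 0.0494 0.0772] [1.799e+02 1.000e-01 1.244e+02] w 0.0546 F [0.3 0.4 6.7] g 51.3
(0.479, 0.05, 0.2, 124) [ 0.03 -0.01 -4.91] turn 0.08
(np.float64(0.5100456000829778), np.float64(-0.23349154123940608), 0.2, 12.7) [-10.03  -5.39  -4.91] turn 22.34
(np.float64(0.5100456000829778), np.float64(-0.23349154123940608), 0.088, 12.7) [-10.03  -5.39  -0.43] turn 22.34
```

Emit:
jog_arm([
  [[0.6,0,0,-0.6,0,0,0],[0.6,0,0,-1.8,0,0,1.5],[0.6,0,0,-3.2,0,0,3],[0.6,0,0,-4.5,0,0,4.5],[0.6,-0.6,-0.3,-4.9,0,0,6],[0.6,-1.8,-1,-4.9,0,0,7.5],[0.6,-3.2,-1.7,-4.9,0,0,9],[0.6,-4.6,-2.5,-4.9,0,0,10.5],[0.6,-6,-3.2,-4.9,0,0,12],[0.6,-7.4,-4,-4.9,0,0,13.5],[0.6,-8.7,-4.7,-4.9,0,0,15],[0.6,-9.7,-5.2,-4.8,0,0,16.5],[0.6,-10,-5.4,-4.5,0,0,18],[0.6,-10,-5.4,-4,0,0,19.5],[0.6,-10,-5.4,-3.2,0,0,21],[0.6,-10,-5.4,-2.4,0,0,22.3],[0.6,-10,-5.4,-1.6,0,0,22.3],[0.6,-10,-5.4,-1,0,0,22.3],[0.6,-10,-5.4,-0.7,0,0,22.3],[0.6,-10,-5.4,-0.6,0,0,22.3]],
])

```text
time: 19.0
position: [0.5084, -0.2331, 0.0908]
eef_rot: [-180.0, 0.0, 12.9]
contact_force: [0.4, -0.0, -2.7]
width: 0.0545
finger_force: 54.4
```

```bash
python3 - <<'E'
from h import *
s=fr(RD,-.055,0);e=fr(RD,-.032,0)
to((s[0],s[1],.083,12.7),(e[0],e[1],.083,12.7))
im=bot.grab_frame("top");cv2.imwrite("pics/t5.png",im)
cv2.imwrite("pics/c5.png",crop(im,320,190,140,110,5.4))
print(proj("top",[(*s,.11)]))
E
```

```text
t 19.0 [ 0.5084 -0.2331  0.0908] [-180.     0.    12.9] w 0.0545 F [ 0.4 -0.  -2.7] g 54.4
(np.float64(0.5100456000829778), np.float64(-0.23349154123940608), 0.083, 12.7) [0.06 0.03 0.31] turn 0.04
(np.float64(0.5324828945937325), np.float64(-0.22843507853929082), 0.083, 12.7) [0.98 0.03 0.31] turn 0.04
[[420.54895038 252.80581033]]
```

View pics/c5.png

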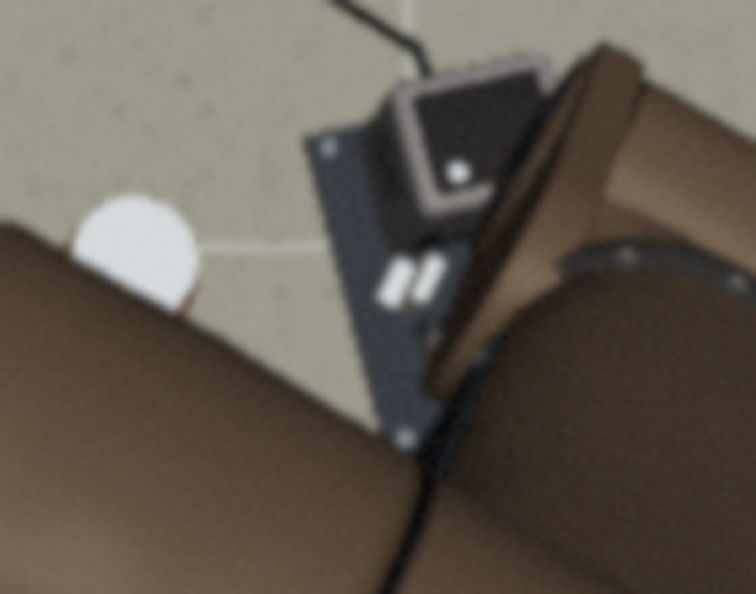

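The arm hides the held jar in the top view. The front jar stands upright at (135,255), and the cheeks are at (400,280). I'll go in by force.

Emit:
jog_arm([
  [[0.6,0.05,0,0.1,0,0,0],[0.6,0.2,0,0.2,0,0,0],[0.6,0.4,0,0.22,0,0,0],[0.6,0.6,0,0.22,0,0,0],[0.6,0.75,0,0.22,0,0,0],[0.6,0.85,0,0.22,0,0,0],[0.6,0.85,0,0.22,0,0,0]],
])

```text
time: 19.75
position: [0.5296, -0.2283, 0.0856]
eef_rot: [180.0, -0.0, 12.9]
contact_force: [0.4, 0.8, -3.7]
width: 0.0545
finger_force: 54.4
```

Emit:
jog_arm([
  [[0.6,0.05,0,0,0,0,0],[0.6,0.1,0,0,0,0,0],[0.6,0.15,0,0,0,0,0],[0.6,0.15,0,0,0,0,0]],
])

```text
time: 20.15
position: [0.533, -0.2276, 0.0856]
eef_rot: [180.0, -0.0, 12.9]
contact_force: [-0.1, 0.1, -3.8]
width: 0.0543
finger_force: 54.4
```

Emit:
jog_arm([
  [[0.6,0.04,0,0,0,0,0],[0.6,0.08,0,0,0,0,0],[0.6,0.08,0,0,0,0,0]],
])

```text
time: 20.45
position: [0.535, -0.2271, 0.0856]
eef_rot: [180.0, -0.0, 12.9]
contact_force: [0.9, -0.5, -2.6]
width: 0.0542
finger_force: 54.4
```

Emit:
jog_arm([
  [[0.6,0.04,0,0,0,0,0],[0.6,0.08,0,0,0,0,0],[0.6,0.08,0,0,0,0,0]],
])

```text
time: 20.75
position: [0.5364, -0.2267, 0.0855]
eef_rot: [-180.0, 0.1, 12.9]
contact_force: [-4.3, -1.5, -1.4]
width: 0.0551
finger_force: 54.5
```

Emit:
jog_arm([
  [[0.6,-0.02,0,0.06,0,0,0],[0.6,-0.02,0,0.1,0,0,0],[0.6,-0.02,0,0.13,0,0,0],[0.6,-0.02,0,0.13,0,0,0]],
])

```text
time: 21.15
position: [0.5362, -0.2269, 0.0833]
eef_rot: [180.0, -0.0, 12.9]
contact_force: [-8.4, -0.4, 12.8]
width: 0.0545
finger_force: 56.2
```

Emit:
jog_arm([
  [[0.6,0,0,-0.04,0,0,0],[0.6,0,0,-0.04,0,0,0],[0,0,0,-0.04,0,0,0],[0,0,0,-0.04,0,0,0],[0,0,0,-0.04,0,0,0],[0,0,0,-0.04,0,0,0],[0,0,0,-0.04,0,0,0],[0,0,0,-1,0,0,0],[0,0,0,-2.5,0,0,0],[0,0,0,-4.4,0,0,0],[0,0,0,-5.5,0,0,0],[0,-0.5,-0.8,-5.5,0,0,0],[0,-0.8,-2.2,-5.5,0,0,0],[0,-0.8,-4,-5.5,0,0,0],[0,-0.8,-5.8,-5.5,0,0,0],[0,-0.8,-6.6,-5.5,0,0,0],[0,-0.8,-6.8,-5.5,0,0,0]],
])

```text
time: 22.85
position: [0.4785, -0.0637, 0.2201]
eef_rot: [180.0, -0.0, 13.0]
contact_force: [0.3, -0.3, -0.3]
width: 0.0852
finger_force: 0.0
```

```bash
python3 - <<'E'
from h import *
im=bot.grab_frame("top");cv2.imwrite("pics/t6.png",im)
to((.5495,-.0596,.21,-11.7))
for c in caps(im,(310,180,150,110)): print(c,"at z .11:",onz("top",[c[0]],.11))
print("seat",fr(RD,-.03,0))
cv2.imwrite("pics/c6.png",crop(im,320,190,140,110,5.4))
E
```

```text
t 22.9 [ 0.4788 -0.0643  0.2201] [180.  -0.  13.] w 0.0847 F [-0.6 -0.2  0.3] g 0.0
(0.5495, -0.0596, 0.21, -11.7) [2.8  0.45 0.4 ] turn 4.94
(array([417.9, 242.6]), array([20.7, 22.1]), array([ 0.5349, -0.2297])) at z .11: [[ 0.53406566 -0.2283947 ]]
seat [ 0.53443396 -0.22799539]
```

View pics/c6.png

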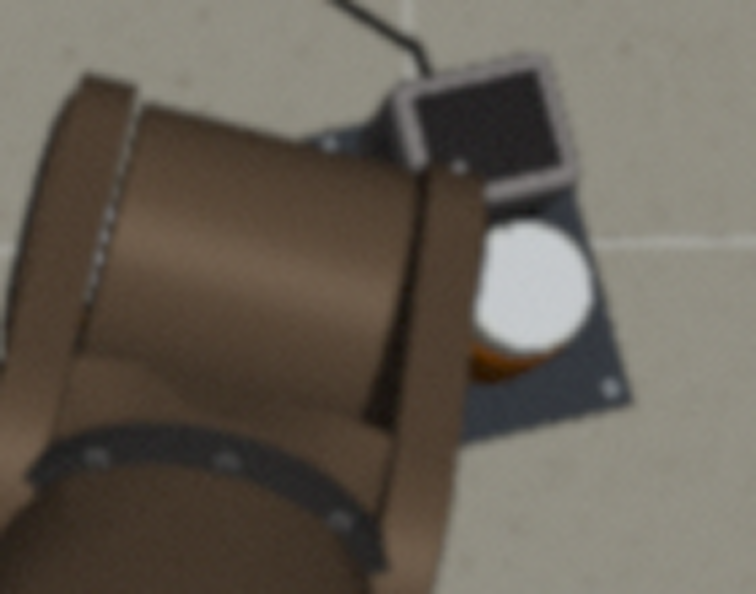

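The jar stands upright on the reader base, cap at (533,285) hard up to the head, within about 1 mm of the seat. No label faces the front. Next is the front jar, gripped at the rack's fore-and-aft yaw.

Emit:
jog_arm([
  [[0,0.6,0.1,0,0,0,-1.6],[0,1.4,0.2,0,0,0,-3.2],[0,2.2,0.4,0,0,0,-4.8],[0,2.8,0.45,0,0,0,-6.4],[0,2.8,0.45,0.4,0,0,-8],[0,2.8,0.45,0.8,0,0,-9.6],[0,2.8,0.45,1.4,0,0,-11.2],[0,2.8,0.45,2.2,0,0,-12.6],[0,2.8,0.45,3.4,0,0,-13.1],[0,2.8,0.45,4.6,0,0,-13.1],[0,2.8,0.45,5.4,0,0,-13.1],[0,2.8,0.45,5.8,0,0,-13.1],[0,2.8,0.45,5.8,0,0,-13.1],[0.6,2.8,0.45,5.8,0,0,-13.1],[0.6,2.8,0.45,5.8,0,0,-13.1],[0.6,2.8,0.45,5.8,0,0,-13.1],[0.6,2.8,0.45,5.8,0,0,-13.1],[0.6,2.8,0.45,5.8,0,0,-13.1],[0.6,2.8,0.45,5.8,0,0,-13.1],[0.6,2.8,0.45,5.8,0,0,-13.1]],
])

```text
time: 24.9
position: [0.5501, -0.061, 0.0761]
eef_rot: [179.9, 0.0, 78.4]
contact_force: [-2.2, 0.1, 5.1]
width: 0.0548
finger_force: 51.5
```

```bash
python3 - <<'E'
from h import *
# rear jar's gripped TCP was (.626,.216,.078) there
e=(.6255,.2162)
to((.5495,-.0596,.205,78.3),(*e,.205,78.3),(*e,.09,78.3))
E
```

```text
t 24.9 [ 0.5501 -0.061   0.0761] [179.9   0.   78.4] w 0.0548 F [-2.2  0.1  5.1] g 51.5
(0.5495, -0.0596, 0.205, 78.3) [ 0.05 -0.04 -5.15] turn 0.02
(0.6255, 0.2162, 0.205, 78.3) [11.47  0.72 -5.15] turn 0.02
(0.6255, 0.2162, 0.09, 78.3) [11.47  0.72 -0.55] turn 0.02
```

Emit:
jog_arm([
  [[0.6,0,0,-0.6,0,0,0],[0.6,0,0,-1.8,0,0,0],[0.6,0,0,-3.2,0,0,0],[0.6,0,0,-4.6,0,0,0],[0.6,0.3,0,-5.3,0,0,0],[0.6,1.2,0.1,-5.4,0,0,0],[0.6,2.6,0.2,-5.4,0,0,0],[0.6,4.2,0.3,-5.4,0,0,0],[0.6,5.8,0.4,-5.4,0,0,0],[0.6,7.4,0.5,-5.4,0,0,0],[0.6,9,0.55,-5.4,0,0,0],[0.6,10.3,0.6,-5.4,0,0,0],[0.6,11.1,0.66,-5.4,0,0,0],[0.6,11.4,0.66,-5.2,0,0,0],[0.6,11.4,0.66,-4.8,0,0,0],[0.6,11.4,0.66,-4.4,0,0,0],[0.6,11.4,0.66,-4.3,0,0,0],[0.6,11.4,0.66,-4.3,0,0,0]],
])

```text
time: 26.7
position: [0.6232, 0.2138, 0.1815]
eef_rot: [-179.9, 0.0, 78.3]
contact_force: [0.3, -0.6, -2.4]
width: 0.0546
finger_force: 53.9
```

```bash
python3 - <<'E'
from h import *
to((.6240,.2150,.082,78.3))
im=bot.grab_frame("scene");cv2.imwrite("pics/c7.png",crop(im,205,190,110,110,5.4))
E
```

```text
t 26.7 [0.6232 0.2138 0.1815] [-179.9    0.    78.3] w 0.0546 F [ 0.3 -0.6 -2.4] g 53.9
(0.624, 0.215, 0.082, 78.3) [0.05 0.02 3.98] turn -0.0
```

View pics/c7.png

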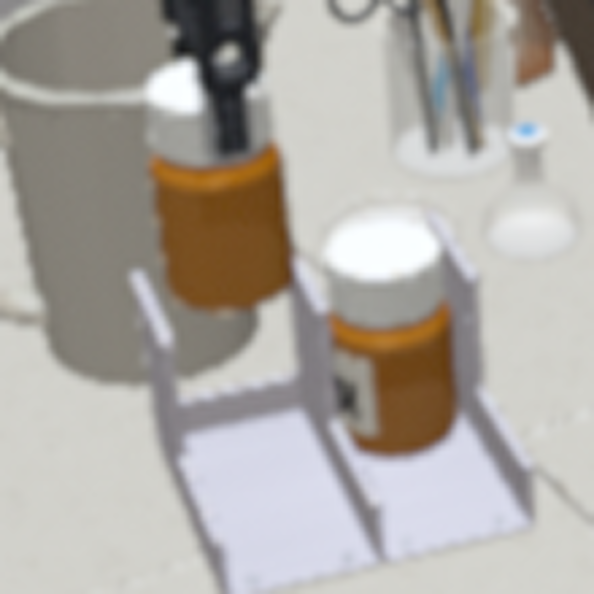

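The held jar hangs above the left lane (cap at 210,110, foot at 235,290) and leans a few degrees, with its foot toward the right lane. I'll measure the lean and level it before going in between the panels.

```bash
cat >> h.py <<'E'
def lean(im,x,y,z0):
    "lean of amber body (deg, + foot towards -y) seen by scene camera, jar foot near (x,y,z0)"
    hsv=cv2.cvtColor(im,cv2.COLOR_BGR2HSV); m=((hsv[...,1]>150)&(hsv[...,0]<25)).astype(np.uint8)
    a,b=proj("scene",[(x,y,z0+.06),(x,y,z0+.015)])
    e=[]
    for v in range(int(a[1]),int(b[1])+1):
        c=np.where(m[v,int(b[0])-22:int(b[0])+22])[0]+int(b[0])-22
        if len(c)>10: e.append((v,c.min(),c.max(),(c.min()+c.max())/2))
    e=np.array(e); sl=[np.polyfit(e[:,0],e[:,i],1)[0] for i in(1,2,3)]
    ex=(b[0]-a[0])/(b[1]-a[1]); px=(b[1]-a[1])/.045
    lat=proj("scene",[(x,y-.01,z0+.03),(x,y+.01,z0+.03)]); k=(lat[0,0]-lat[1,0])/.02
    return np.round(sl,3),round(ex,3),round(np.degrees(np.arctan((sl[2]-ex)*px/k)),1),"foot err px",round(e[-1,3]-b[0],1)
E
python3 - <<'E'
from h import *
im=bot.grab_frame("scene")
print(lean(im,.6235,.2145,.107)); print(lean(im,.6113,.1428,.003))
E
```

```text
(array([0.204, 0.129, 0.166]), np.float64(0.117), np.float64(2.7), 'foot err px', np.float64(-0.4))
(array([0.764, 0.06 , 0.412]), np.float64(0.084), np.float64(17.5), 'foot err px', np.float64(4.4))
```

Emit:
jog_arm([
  [[0.6,0,0,0.1,0,0,0],[0.6,0,0,0.3,0,0,0],[0.6,0,0,0.5,0,0,0],[0.6,0,0,0.7,0,0,0],[0.6,0,0,0.9,0,0,0],[0.6,0,0,1,0,0,0],[0.6,0,0,1,0,0,0]],
])

```text
time: 27.5
position: [0.6232, 0.2149, 0.1567]
eef_rot: [-180.0, 0.0, 78.4]
contact_force: [0.2, -0.8, -2.8]
width: 0.0547
finger_force: 53.9
```

Emit:
jog_arm([
  [[0.6,0,0,0.3,0,0,0],[0.6,0,0,0.7,0,0,0],[0.6,0,0,1.1,0,0,0],[0.6,0,0,1.5,0,0,0],[0.6,0,0,1.8,0,0,0],[0.6,0,0,2.1,0,0,0],[0.6,0,0,2.4,0,0,0],[0.6,0,0,2.6,0,0,0],[0.6,0,0,2.8,0,0,0],[0.6,0,0,2.8,0,0,0]],
])

```text
time: 28.5
position: [0.6231, 0.2148, 0.0866]
eef_rot: [-180.0, 0.0, 78.4]
contact_force: [-0.3, -0.2, -3.3]
width: 0.0545
finger_force: 53.9
```

```bash
python3 - <<'E'
from h import *
im=bot.grab_frame("scene"); to()
print(lean(im,.6235,.2155,.010))
E
```

```text
t 28.55 [0.6233 0.2149 0.0871] [-180.     0.    78.4] w 0.0548 F [-0.4  1.4 -2.6] g 53.9
(array([ 0.178, -0.235, -0.029]), np.float64(0.119), np.float64(-7.8), 'foot err px', np.float64(-0.3))
```

Emit:
jog_arm([
  [[0.6,0,0,0.1,0,0,0],[0.6,0,0,0.18,0,0,0],[0.6,0,0,0.24,0,0,0],[0.6,0,0,0.28,0,0,0],[0.6,0,0,0.28,0,0,0]],
])

```text
time: 29.05
position: [0.6233, 0.2149, 0.0801]
eef_rot: [-180.0, 0.0, 78.4]
contact_force: [-0.3, -0.2, -2.6]
width: 0.0546
finger_force: 53.9
```

Emit:
jog_arm([
  [[0.6,0,0,0.05,0,0,0],[0.6,0,0,0.1,0,0,0],[0.6,0,0,0.1,0,0,0]],
])

```text
time: 29.35
position: [0.6235, 0.2152, 0.0792]
eef_rot: [179.9, -0.0, 78.4]
contact_force: [-4.8, 0.7, 10.1]
width: 0.0546
finger_force: 55.3
```

Emit:
jog_arm([
  [[0.6,0,0,0.03,0,0,0],[0.6,0,0,0.03,0,0,0],[0.6,0,0,0,0,0,0],[0,0,0,0,0,0,0],[0,0,0,0,0,0,0],[0,0,0,0,0,0,0],[0,0,0,0,0,0,0],[0,0,0,0,0,0,0],[0,0,0,-0.8,0,0,0],[0,0,0,-2,0,0,0],[0,0,0,-3.6,0,0,0],[0,0,0,-5,0,0,0],[0,-1,-0.5,-5.8,0,0,0],[0,-2.8,-1.2,-6,0,0,0],[0,-4.6,-2,-6,0,0,0],[0,-6.4,-2.8,-6,0,0,0],[0,-7.4,-3.2,-6,0,0,0],[0,-7.6,-3.2,-6,0,0,0],[0,-7.6,-3.2,-6,0,0,0]],
], squeeze=20)

```text
time: 31.25
position: [0.5069, 0.0444, 0.2282]
eef_rot: [179.9, -0.0, 78.3]
contact_force: [0.1, 0.1, -0.9]
width: 0.0855
finger_force: 0.0
```

```bash
python3 - <<'E'
from h import *
im=bot.grab_frame("top");sc=bot.grab_frame("scene"); to()
ref=cv2.imread("pics/top0.png")
for n,I in(("start",ref),("now",im)):
    for c in caps(I,(200,180,75,50))+caps(I,(400,225,40,35)): print(n,c,"z.107",onz("top",[c[0]],.107 if c[0][0]<300 else .11))
o=np.array([.6253,.2164])
print("seat",fr(RD,-.03,0),"rear place",fr(RK,.034,.037))
print(lean(sc,.6235,.2155,.003))
E
```

```text
t 31.35 [0.5073 0.0454 0.2278] [180.   -0.   78.4] w 0.0854 F [-0.  -0.2 -0.9] g 0.0
start (array([258.3, 212.3]), array([21.6, 22.6]), array([0.6113, 0.1428])) z.107 [[0.61065251 0.14242414]]
start (array([227.1, 206.9]), array([21.2, 22.2]), array([0.6253, 0.2164])) z.107 [[0.62451597 0.21581264]]
now (array([226.2, 207.6]), array([21.5, 22.6]), array([0.6235, 0.2183])) z.107 [[0.62285903 0.21790333]]
now (array([417.3, 242.5]), array([21.5, 22.6]), array([ 0.5352, -0.2284])) z.107 [[ 0.53431776 -0.22699663]]
seat [ 0.53443396 -0.22799539] rear place [0.62529671 0.21633648]
(array([0.112, 0.112, 0.112]), np.float64(0.119), np.float64(-0.4), 'foot err px', np.float64(-0.6))
```

```bash
python3 -c "
from workcell import bot
print(bot.hand_in())"
```

```text
the job is handed in; nothing more can be done
None
```

The job is handed in, with no verdict returned: the rear jar is on the reader about 1 mm from the estimated seat, touching both cheeks by the force readings, its label set towards the window from an earlier measurement (though it faced the rack's back at the start, not its front); the front jar is upright in the left lane's rear place, about 2 mm forward and 2 mm off centre.

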